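# Load a gravity feed rack with spacer sleeves in order of height

## Robot

A 6-joint arm with a two-finger parallel gripper is mounted at the origin on the work surface. World frame = base frame: x ahead of the robot, y to its left, z up, the work surface at z = 0. Lengths are in m, angles in rad, forces in N, time in s.
With the tool pointing down it reaches from about 0.325 to 0.925 m from the base axis. Payload 3.1 kg.
Tool frame: the origin (TCP) lies at the very end of the fingers, on their centre line; the grasp point (between the pads) lies 19 mm behind it (r.grasp_offset is the distance from the TCP to the grasp point, in m); z points along the fingers, y is the line along which they close (so a half turn about z gives the same grasp; the last joint's range is limited). The gripper opens to 85 mm and grips with 20 to 120 N. Pads are 22 mm wide; open, the fingers measure 114 mm over their backs; the gripper's body (76 mm by 85 mm) begins 54 mm behind the grasp point. The pads swing forward as they close: fully open they stand 13 mm farther back than shut.
Start: joints at [1.188, 0.217, 1.613, -0, 1.311, -0.112], TCP at [0.167, 0.602, 0.231] pointing down, gripper open.
Joint ranges: [-2.75, 2.75], [-0.78, 2.1], [0.31, 2.55], [-1.13, 4.27], [0.13, 2.63], [-2.58, 2.58]. Speed limits (rad/s): [2.79, 2.79, 3.14, 3.14, 3.14, 3.14].

## Interface

Orientations are given as a unit quaternion [x, y, z, w].
In Python, from cell import r, optics, ticket, spotter gives the robot as it stands.
- The arm moves only by the tool send_rows, never from a script. Its argument "increments" is a list that holds one entry, the list of rows, each a list of 7 numbers: the turn, a rotation vector about the tool's x, y, z in degrees, then the shift along the tool's x, y, z in cm, then the finger opening in cm, from 0 to 8.54. In form: [[[rx, ry, rz, tx, ty, tz, hand], ...]]. A call has 1 to 10 rows; each row shifts and turns the commanded pose from where the row before left it, along the tool's axes as they then stand; what a row does not reach is not made up. A row lasts 1/8 s, in which the tool goes at most 62.5 mm and 10.7 degrees, less where a joint would pass 70% of its speed; a pose out of reach is approached as far as the arm can. A call with a gripper value outside its range is refused whole. The fingers move at their own pace and stop on an object; "grip_force" is the grip in N (left out, the last holds). Time passes only in rows, so rows that do not move let the fingers close. It gives the time, the measured TCP pose, the force, the opening and the grip force at its end, in the units of the state.
- r.observe(): the state, without advancing time (a new reading comes with each control period).
- optics.get_image(name): name is "side" or "top" or "wrist"; returns a dict with "img" (420x560x3 uint8, red, green, blue), "z_map" (420x560 float32, m along the optical axis (not along the pixel's ray), 0 where there is no reading), "vertical_fov" (degrees; the focal length in pixels is half the picture's height over the tangent of half this angle, whatever the lens; pixels are square), "cx", "cy" (the principal point, pixels), "cam_to_world" (4x4, takes a point from camera to world coordinates). Camera axes: x right, y up, looking along -z (the intrinsics and any distortion apply to the point x, -y, -z); pixel columns grow to the right and rows downward; lengths in m; the calibration is good to about 2 mm. The wrist camera is an equidistant fisheye: a pixel r from the principal point sees the ray r / f radians off the axis. A picture is of the moment at which its call begins.
- ticket.hand_in(): hands the job in; it is judged then, once.
Trained networks look in the newest picture that a camera, given by its name, has taken for a name from the list of things; names that differ only in an ending like _2 or _b are one class to them, and where a whole thing is asked for, a point or a joint stands for the part that bears it (a point fixed in the world has none). Each returns a list of dicts, best first, with "p" (0 to 1); they miss things now and then, are a little off and sometimes report something else, mostly with a low value. They report only what shows in the picture. A call takes as long as a camera call. They do not tell look-alikes from the thing itself.
- spotter.search_frame(thing, camera): "xyz" ([x, y, z] in m, in world coordinates, good to about 4 mm: the middle of the surface that is visible of it).
- spotter.trace(thing, camera): "pixels" (420x560 bool, what is visible of it).
The state is a dict: "t": time; "q": joint angles; "qvel": joint speeds; "tau": joint torques, N m; "eef_pos": TCP position; "eef_rot": TCP orientation; "contact_force": force on the tool from outside, world axes, zero at the start; "wrist_torque": the same for the moment, N m; "opening": opening from 0.0 (shut) to 1.0 (fully open); "finger_force": force on a finger pad.
Only numpy, scipy, OpenCV 4.12 (cv2) and the standard library are available. Lean on these libraries where they do the work, as an engineer would, in place of code of your own. Each camera call takes 0.05 s, during which the arm holds its last target. There are 200 camera calls.

## Task

Load the four aluminium sleeves into the sloped rack, one to a lane, in order of height: the shortest in the lane next to the orange block, each next one taller, the tallest farthest from it. Each sleeve must end up standing on its end on the lane's floor, slid all the way down against the stop at the low end. Do not tip any sleeve over on the way, and leave the water bottle where it stands.

Things in the scene. Friction and masses are not known exactly. Their poses are not given: they have to be found in the camera images.
- sleeve_20: the shortest of four bare aluminium spacer sleeves: a round piece 38 mm in diameter and 20 mm high with a dark 20 mm bore in the middle of each end, loose, standing on end on the table. Origin: centre of its underside; z up along its axis
- sleeve_33: the second shortest of four bare aluminium spacer sleeves: a round piece 38 mm in diameter and 33 mm high with a dark 20 mm bore in the middle of each end, loose, standing on end on the table. Origin: centre of its underside; z up along its axis
- sleeve_46: the second tallest of four bare aluminium spacer sleeves: a round piece 38 mm in diameter and 46 mm high with a dark 20 mm bore in the middle of each end, loose, standing on end on the table. Origin: centre of its underside; z up along its axis
- sleeve_59: the tallest of four bare aluminium spacer sleeves: a round piece 38 mm in diameter and 59 mm high with a dark 20 mm bore in the middle of each end, loose, standing on end on the table. Origin: centre of its underside; z up along its axis
- lane_a: one of four equal lanes side by side, 62 mm apart, that make up the sloped rack; which letter stands where in the row changes. Dark grey floor 56 mm wide between 12 mm high blue walls, blue stop 26 mm high across the low end. Fixed. Origin: floor surface, mid-width, mid-length, 34 mm above the table. x: level, downhill along the lane, away from the robot; y across; z up (frame not tilted)
- lane_b: lane like lane_a (same size, origin, axes). Every lane's floor falls 15 degrees towards +x: surface at z = -0.268 x. Measured along the slope it begins 80 mm uphill of the origin and the face of the stop is 72 mm downhill of it; walls and stop stand square to the floor
- lane_c: lane like lane_a. Every lane's floor is polished and slick: a sleeve stood on it and let go slides down to the stop by itself
- lane_d: lane like lane_a. When a sleeve stands against a lane's stop, the middle of its underside is at x = +51 mm, z = -14 mm from that lane's origin and its axis leans 15 degrees with the floor
- orange_block: orange block fixed at one end of the row of lanes, now the left, now the right end (a grey one is at the other end); 70 mm along the lanes, 28 across, 45 high, on a 6 mm base plate. Origin: centre of its underside; x parallel to the lanes, downhill. The middles of the lanes are 49, 111, 173 and 235 mm from it across the row
- bottle: clear water bottle with green label and blue cap, 64 mm in diameter, 200 mm high, standing loose beside the work. Origin: centre of its underside
There are look-alikes about, which are no part of the job. What is shaped like the sleeve_33 but turquoise is not meant.

How it is judged:
By the outcome, as a careful person would: the job done as asked, in the order asked, and still so for the second after the job is handed in, with the robot touching nothing.
It also fails if it takes over 96 s, if anything falls off the work surface, if the arm or the gripper's body presses on something with over 40 N, if the wrist force passes 120 N, or if a joint passes its speed limit or range.

## Working session

There is one attempt and no reset: what is moved stays moved. The work goes in short steps, Python scripts to look and compute and a tool call to move; the robot and the scene stay as the last step left them, time stands still between calls to the robot, and variables do not carry over. Pictures are saved under pics/ and viewed, at most 14 in all, crops included, and the job is handed in when it is done.

Besides the shell and the picture viewer there is one more tool, called after ">>>" as name(argument=value, ...), one argument or row to a line, values as JSON. send_rows: Moves the arm, as the interface text tells. Its arguments: {"type":"object","properties":{"increments":{"type":"array"},"grip_force":{"type":"number"}},"required":["increments"]}

```bash
ls; mkdir -p pics
cat > h.py <<'E'
import numpy as np, cv2
from cell import r, optics, ticket, spotter
def grab(n,f=None):
    d=optics.get_image(n)
    if f: cv2.imwrite('pics/'+f,cv2.cvtColor(d['img'],cv2.COLOR_RGB2BGR))
    return d
def pts(d):
    "world point per pixel (pinhole)"
    z=d['z_map'];H,W=z.shape;f=H/2/np.tan(np.radians(d['vertical_fov'])/2)
    u,v=np.meshgrid(np.arange(W),np.arange(H))
    P=np.stack([(u-d['cx'])/f*z,-(v-d['cy'])/f*z,-z,np.ones_like(z)],-1)
    return (P@np.array(d['cam_to_world']).T)[...,:3]
E
python3 - <<'E'
from h import *
d=grab('top','top0.png');P=pts(d)
np.set_printoptions(precision=4,suppress=True)
print({k:d[k] for k in d if k not in('img','z_map')})
for n in ['sleeve_20','sleeve_33','sleeve_46','sleeve_59','lane_a','orange_block','bottle']:
    for o in spotter.search_frame(n,'top'): print(n,o)
s=grab('side','side0.png')
for n in ['sleeve_20','sleeve_33','sleeve_46','sleeve_59']:
    for o in spotter.search_frame(n,'side'): print(n,o)
print(r.observe())
E
```

```text
pics
{'vertical_fov': 53.23274465373893, 'cx': 283.7560816301806, 'cy': 207.95549595423705, 'cam_to_world': array([[-0.0147,  0.9952, -0.0972,  0.4194],
       [-0.9997, -0.0125,  0.0228, -0.0346],
       [ 0.0214,  0.0975,  0.995 ,  1.0401],
       [ 0.    ,  0.    ,  0.    ,  1.    ]])}
sleeve_20 {'xyz': [0.448, -0.2465, 0.0459], 'p': 0.83}
sleeve_20 {'xyz': [0.6118, -0.272, 0.0316], 'p': 0.8}
sleeve_20 {'xyz': [0.5565, -0.2037, 0.0334], 'p': 0.71}
sleeve_20 {'xyz': [0.6209, -0.089, 0.0176], 'p': 0.59}
sleeve_20 {'xyz': [0.4617, -0.0831, 0.0584], 'p': 0.45}
sleeve_33 {'xyz': [0.448, -0.2465, 0.0459], 'p': 0.83}
sleeve_33 {'xyz': [0.6118, -0.272, 0.0316], 'p': 0.8}
sleeve_33 {'xyz': [0.5565, -0.2037, 0.0334], 'p': 0.71}
sleeve_33 {'xyz': [0.6209, -0.089, 0.0176], 'p': 0.59}
sleeve_33 {'xyz': [0.4617, -0.0831, 0.0584], 'p': 0.45}
sleeve_46 {'xyz': [0.448, -0.2465, 0.0459], 'p': 0.83}
sleeve_46 {'xyz': [0.6118, -0.272, 0.0316], 'p': 0.8}
sleeve_46 {'xyz': [0.5565, -0.2037, 0.0334], 'p': 0.71}
sleeve_46 {'xyz': [0.6209, -0.089, 0.0176], 'p': 0.59}
sleeve_46 {'xyz': [0.4617, -0.0831, 0.
[... 1507 characters left out ...]
leeve_59 {'xyz': [0.5592, -0.2142, 0.0383], 'p': 0.89}
sleeve_59 {'xyz': [0.6133, -0.2832, 0.0318], 'p': 0.72}
sleeve_59 {'xyz': [0.4633, -0.0971, 0.0521], 'p': 0.72}
sleeve_59 {'xyz': [0.6159, -0.0961, 0.0203], 'p': 0.61}
{'t': 0.65, 'q': array([ 1.1878,  0.2168,  1.6133, -0.    ,  1.3113, -0.1122]), 'qvel': array([-0.0018, -0.0013, -0.0007,  0.0014,  0.    , -0.0006]), 'tau': array([ -0.0007, -39.6663, -30.4104,  -0.0002,   0.0009,   0.    ]), 'eef_pos': array([0.1672, 0.6023, 0.2314]), 'eef_rot': array([0.135 , 0.9909, 0.0001, 0.    ]), 'contact_force': array([-0.0029,  0.5495,  0.1408]), 'wrist_torque': array([ 0.0589, -0.0344,  0.0152]), 'finger_force': 0.0, 'opening': 1.00023018927459}
```

View pics/top0.png

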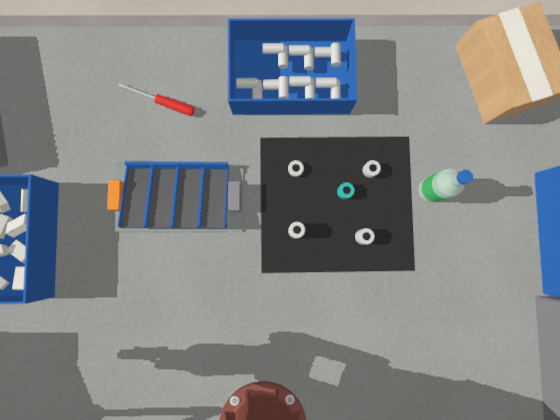

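View pics/side0.png

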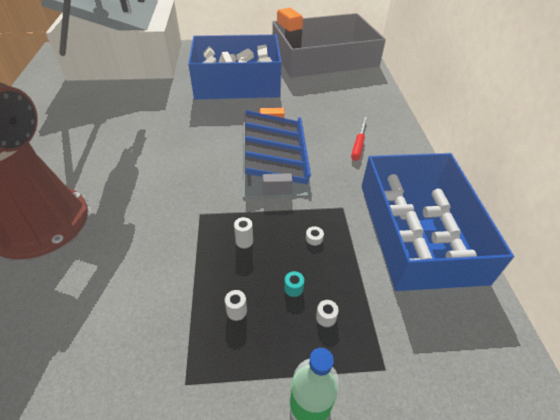

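The top view shows the turquoise look-alike at (346,190). The four bare sleeves are at (296,230) tallest, (364,236), (371,168) and (296,168) shortest. The rack is at (118–240, 165–230), with the orange block at its left end (113,195) and the grey block at the right end.

Run:
```python
from h import *
np.set_printoptions(precision=4,suppress=True)
for cam in ['top','side']:
    d=grab(cam);P=pts(d)
    for n,c,h in [('20',(.62,-.089),.02),('33',(.612,-.272),.033),('46',(.448,-.25),.046),('59',(.462,-.085),.059),('tq',(.557,-.205),.033)]:
        m=(np.hypot(P[...,0]-c[0],P[...,1]-c[1])<.045)&(P[...,2]>.006)
        Z=P[m][:,2]; zt=np.percentile(Z,95)
        q=P[m&(P[...,2]>zt-.005)]
        (cx,cy),rad=cv2.minEnclosingCircle(q[:,:2].astype(np.float32))
        print(cam,n,'top',zt.round(4),'med',np.median(q,0),'circ',round(cx,4),round(cy,4),round(rad,4),m.sum())
    m=(abs(P[...,0]-.55)<.3)&(P[...,1]>-.3)&(P[...,1]<-.02)&(P[...,2]<.012)
    print('mat z',np.median(P[m][:,2]))
    x=d['img'].astype(int); 
    # rack floors: dark grey within rack
    box=(abs(P[...,0]-.55)<.12)&(abs(P[...,1]-.205)<.14)&(P[...,2]>.008)
    blue=box&(x[...,2]>x[...,0]+50)
    fl=box&~blue&(P[...,2]<.06)&(P[...,1]>.09)&(P[...,1]<.32)&(x.max(-1)<125)
    q=P[fl]; A=np.c_[q[:,:2],np.ones(len(q))]
    for _ in range(4):
        s=np.linalg.lstsq(A,q[:,2],rcond=None)[0]; k=abs(A@s-q[:,2])<.004; A=A[k];q=q[k]
    print(cam,'floor z=',s,len(q),'slope',np.degrees(np.arctan(np.hypot(*s[:2]))),'dir',np.degrees(np.arctan2(-s[1],-s[0])), 'range',q.min(0),q.max(0))
    # wall directions: blue in top
    if cam=='top':
        for y in (.142,.203,.265,):
            pass
        b=P[blue]; 
        for ys in np.arange(.07,.36,.001): pass
        hi=b[(b[:,0]>.5)&(b[:,0]<.6)]
        hist,e=np.histogram(hi[:,1],np.arange(.06,.36,.004));print(list(zip(e.round(3),hist)))
        for y0 in (.08,.142,.204,.266,.328):
            w=b[(abs(b[:,1]-y0)<.02)&(b[:,0]<.61)]
            if len(w)>5: print(y0,np.polyfit(w[:,0]-.55,w[:,1],1),len(w))
        xx=b[b[:,0]>.62-.03]; print('stop x hist',np.histogram(b[:,0],12))
    o=box|(abs(P[...,1]-.345)<.03)
    for nm,mm in [('orange',(x[...,0]>180)&(x[...,2]<90)&(abs(P[...,1]-.34)<.06)&(abs(P[...,0]-.55)<.1))]:
        q=P[mm]; q=q[q[:,2]>.045]; print(nm,q.min(0),q.max(0),np.median(q,0),len(q), cv2.minAreaRect(q[:,:2].astype(np.float32)))
```

```text
top 20 top 0.023 med [ 0.6202 -0.0872  0.02  ] circ 0.6201 -0.0878 0.0187 197
top 33 top 0.0354 med [ 0.6154 -0.2751  0.033 ] circ 0.6151 -0.2753 0.0188 221
top 46 top 0.0476 med [ 0.4491 -0.2518  0.0455] circ 0.4486 -0.2516 0.0189 247
top 59 top 0.0613 med [ 0.4664 -0.0851  0.0586] circ 0.4656 -0.0858 0.0188 216
top tq top 0.0354 med [ 0.5618 -0.2097  0.0327] circ 0.5612 -0.2097 0.019 215
mat z 8.217624987472139e-05
top floor z= [-0.2656  0.0048  0.1789] 4819 slope 14.878464767970758 dir -1.039031740392983 range [0.4726 0.09   0.0113] [0.6231 0.32   0.0572]
[(np.float64(0.06), np.int64(0)), (np.float64(0.064), np.int64(0)), (np.float64(0.068), np.int64(0)), (np.float64(0.072), np.int64(0)), (np.float64(0.076), np.int64(26)), (np.float64(0.08), np.int64(63)), (np.float64(0.084), np.int64(2)), (np.float64(0.088), np.int64(0)), (np.float64(0.092), np.int64(0)), (np.float64(0.096), np.int64(0)), (np.float64(0.1), np.int64(0)), (np.float64(0.104), np.int64(0)), (np.float64(0.108), np.int64(0)), (np.float64(0.112), np.int64(0)), (np.float64(0.116), np.int64(0)), (np.float64(0.12), np.int6
[... 2557 characters left out ...]
0.6186 -0.0895 0.0203 245
side 33 top 0.0341 med [ 0.6139 -0.2784  0.0327] circ 0.6147 -0.277 0.0196 437
side 46 top 0.0473 med [ 0.4467 -0.2549  0.0458] circ 0.4476 -0.2529 0.0197 511
side 59 top 0.0602 med [ 0.4641 -0.0887  0.0586] circ 0.4643 -0.0873 0.02 459
side tq top 0.0347 med [ 0.5595 -0.2124  0.033 ] circ 0.5593 -0.2117 0.0196 390
mat z 0.000413008964102457
side floor z= [-0.2692  0.0049  0.1809] 1984 slope 15.071789684674325 dir -1.0424901406600509 range [0.4712 0.0922 0.0133] [0.6214 0.32   0.0573]
orange [0.5186 0.3277 0.0453] [0.5841 0.3556 0.0536] [0.561  0.3394 0.0505] 96 ((0.5512054562568665, 0.341250479221344), (0.06500864773988724, 0.027899784967303276), 2.530895709991455)
```

```bash
cat >> h.py <<'E'
from scipy.spatial.transform import Rotation as Ro
O=np.array([.549,0,.034]); YAW=-1.15
SL={'20':(.6194,-.0886),'33':(.615,-.276),'46':(.448,-.252),'59':(.465,-.0865)}
LY={'20':.2945,'33':.2325,'46':.1705,'59':.109}   # lane mid at x=.549
def tool(tilt):
    s,c=np.sin(np.radians(tilt)),np.cos(np.radians(tilt))
    return Ro.from_euler('z',YAW,degrees=True)*Ro.from_matrix(np.array([[-c,0,s],[0,1,0],[-s,0,-c]]).T)
def lane(n,x,h,dy=0):
    "TCP point: lane n, sleeve axis foot at level x from the origin, h above floor along the normal"
    p=np.array([x+h*np.sin(np.radians(15)),dy,-.268*x+h*np.cos(np.radians(15))])
    return O+[0,LY[n],0]+Ro.from_euler('z',YAW,degrees=True).apply(p)
def go(pos,tilt=0):
    o=r.observe(); R0=Ro.from_quat(o['eef_rot']); R1=tool(tilt)
    np.set_printoptions(precision=2,suppress=True)
    print('t',round(o['t'],2),'open',round(o['opening'],3),'tcp cm',np.array(o['eef_pos'])*100,'F',np.array(o['contact_force']),'ff',o['finger_force'])
    print(' turn deg',(R0.inv()*R1).as_rotvec(degrees=True),'then shift cm',R1.inv().apply(np.array(pos)-o['eef_pos'])*100,' axes',R1.as_matrix().round(2).tolist())
E
python3 - <<'E'
from h import *
go([*SL['59'],.13])
E
```

```text
t 0.75 open 0.996 tcp cm [16.72 60.23 23.14] F [ 0.76 -0.69  1.34] ff 0.0
 turn deg [  0.01   0.   -14.36] then shift cm [-31.16 -68.27  10.14]  axes [[-1.0, 0.02, 0.0], [0.02, 1.0, 0.0], [0.0, 0.0, -1.0]]
```

>>> send_rows(
  increments=[
    [[0,0,-7.2,0,0,0,6],[0,0,-7.2,0,0,0,6],[0,0,0,-2.2,-4.9,0,6],[0,0,0,-2.2,-4.9,0,6],[0,0,0,-2.2,-4.9,0,6],[0,0,0,-2.2,-4.9,0,6],[0,0,0,-2.2,-4.9,0,6],[0,0,0,-2.2,-4.9,0,6],[0,0,0,-2.2,-4.9,0,6],[0,0,0,-2.2,-4.9,0,6]],
  ],
)

```text
t: 2.0
eef_pos: [0.336, 0.2054, 0.2318]
eef_rot: [0.009, 1.0, 0.0, 0.001]
contact_force: [0.9, 0.2, -0.6]
opening: 0.7
finger_force: 0.0
```

>>> send_rows(
  increments=[
    [[0,0,0,-2.2,-4.9,0,6],[0,0,0,-2.2,-4.9,0,6],[0,0,0,-2.2,-4.9,1,6],[0,0,0,-2.2,-4.9,3,6],[0,0,0,-2.2,-4.9,3,6],[0,0,0,-2.2,-4.8,3,6],[0,0,0,0,0,0,6],[0,0,0,0,0,0,6]],
  ],
)

```text
t: 3.0
eef_pos: [0.4616, -0.0884, 0.1314]
eef_rot: [0.01, 1.0, 0.0, -0.0]
contact_force: [-0.1, 1.1, -0.2]
opening: 0.7
finger_force: 0.0
```

Run:
```python
from h import *
go([*SL['59'],.025])
d=grab('wrist','w0.png')
for o in spotter.search_frame('sleeve_59','wrist'): print(o)
```

```text
t 3.0 open 0.7 tcp cm [46.16 -8.84 13.14] F [-0.13  1.08 -0.2 ] ff 0.0
 turn deg [ 0.04 -0.04 -0.01] then shift cm [-0.34  0.19 10.64]  axes [[-1.0, 0.02, 0.0], [0.02, 1.0, 0.0], [0.0, 0.0, -1.0]]
{'xyz': [0.6115, -0.0892, 0.0206], 'p': 0.84}
{'xyz': [0.5446, -0.2083, 0.0308], 'p': 0.82}
{'xyz': [0.4436, -0.2366, 0.0439], 'p': 0.78}
{'xyz': [0.4584, -0.0834, 0.0561], 'p': 0.62}
{'xyz': [0.5147, 0.1191, 0.0425], 'p': 0.38}
```

View pics/w0.png

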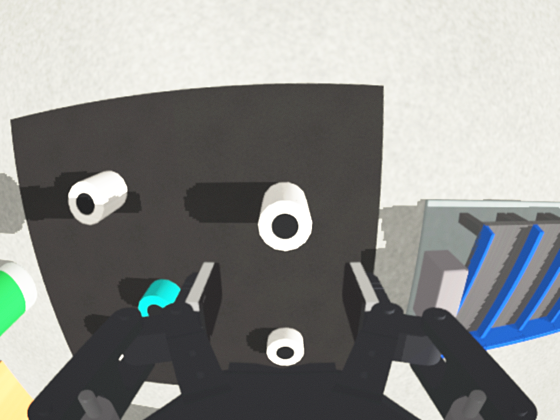

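The wrist view shows the tall sleeve's bore at (285,227), centred between the pads at x≈205 and x≈363. I'll descend.

>>> send_rows(
  increments=[
    [[0,0,0,-0.34,0.19,3,6],[0,0,0,0,0,3.5,6],[0,0,0,0,0,3,6],[0,0,0,0,0,1.1,6],[0,0,0,0,0,0,6],[0,0,0,0,0,0,3],[0,0,0,0,0,0,3],[0,0,0,0,0,0,3],[0,0,0,0,0,0,3],[0,0,0,0,0,0,3]],
  ],
  grip_force=30,
)

```text
t: 4.35
eef_pos: [0.4668, -0.0871, 0.0271]
eef_rot: [0.01, 1.0, -0.0, 0.001]
contact_force: [-1.9, 2.0, 6.4]
opening: 0.437
finger_force: 30.3
```

Run:
```python
from h import *
go([*SL['59'],.025])
go(lane('59',.045,.080,.003),15)
go(lane('59',.045,.027,.003),15)
```

```text
t 4.35 open 0.437 tcp cm [46.68 -8.71  2.71] F [-1.92  2.05  6.42] ff 30.290603935718536
 turn deg [-0.02  0.16  0.01] then shift cm [0.18 0.06 0.21]  axes [[-1.0, 0.02, 0.0], [0.02, 1.0, 0.0], [0.0, 0.0, -1.0]]
t 4.35 open 0.437 tcp cm [46.68 -8.71  2.71] F [-1.92  2.05  6.42] ff 30.290603935718536
 turn deg [-0.02 15.16  0.01] then shift cm [-12.04  20.07 -10.69]  axes [[-0.97, 0.02, -0.26], [0.02, 1.0, 0.01], [0.26, 0.0, -0.97]]
t 4.35 open 0.437 tcp cm [46.68 -8.71  2.71] F [-1.92  2.05  6.42] ff 30.290603935718536
 turn deg [-0.02 15.16  0.01] then shift cm [-12.04  20.07  -5.39]  axes [[-0.97, 0.02, -0.26], [0.02, 1.0, 0.01], [0.26, 0.0, -0.97]]
```

>>> send_rows(
  increments=[
    [[0,0,0,0,0,-3,3],[0,0,0,0,0,-4,3],[0,0,0,0,0,-4,3],[0,5,0,0,0,0,3],[0,5,0,0,0,0,3],[0,5,0,0,0,0,3],[0,0,0,-3,4,0,3],[0,0,0,-3,4,0,3],[0,0,0,0,0,0,3],[0,0,0,0,0,0,3]],
  ],
)

```text
t: 5.6
eef_pos: [0.5243, -0.0081, 0.1195]
eef_rot: [0.009, 0.991, 0.001, -0.131]
contact_force: [-0.0, -0.9, -1.1]
opening: 0.435
finger_force: 30.8
```

Run:
```python
from h import *
go(lane('59',.045,.080,.003),15)
```

```text
t 5.6 open 0.435 tcp cm [52.43 -0.81 11.95] F [-0.01 -0.91 -1.08] ff 30.767844915390015
 turn deg [-0.05 -0.04  0.06] then shift cm [-9.03 12.06 -0.32]  axes [[-0.97, 0.02, -0.26], [0.02, 1.0, 0.01], [0.26, 0.0, -0.97]]
```

>>> send_rows(
  increments=[
    [[0,0,0,0,3,-1,3],[0,0,0,0,4,0,3],[0,0,0,-3,4,0.7,3],[0,0,0,-3,1.06,0,3],[0,0,0,-3.03,0,0,3],[0,0,0,0,0,0,3],[0,0,0,0,0,0,3]],
  ],
)

```text
t: 6.48
eef_pos: [0.6142, 0.1099, 0.0994]
eef_rot: [0.01, 0.991, 0.001, -0.131]
contact_force: [-0.0, 0.7, -2.4]
opening: 0.434
finger_force: 30.9
```

Run:
```python
from h import *
go(lane('59',.045,.029,.003),15)
d=grab('side','s1.png'); cv2.imwrite('pics/s1c.png',cv2.resize(cv2.cvtColor(d['img'][70:250,180:400],cv2.COLOR_RGB2BGR),None,fx=3,fy=3))
grab('wrist','w1.png')
```

```text
t 6.47 open 0.434 tcp cm [61.42 10.99  9.94] F [-0.04  0.72 -2.41] ff 30.876207947731018
 turn deg [-0.01 -0.07 -0.04] then shift cm [-0.06  0.08  5.1 ]  axes [[-0.97, 0.02, -0.26], [0.02, 1.0, 0.01], [0.26, 0.0, -0.97]]
```

View pics/s1c.png

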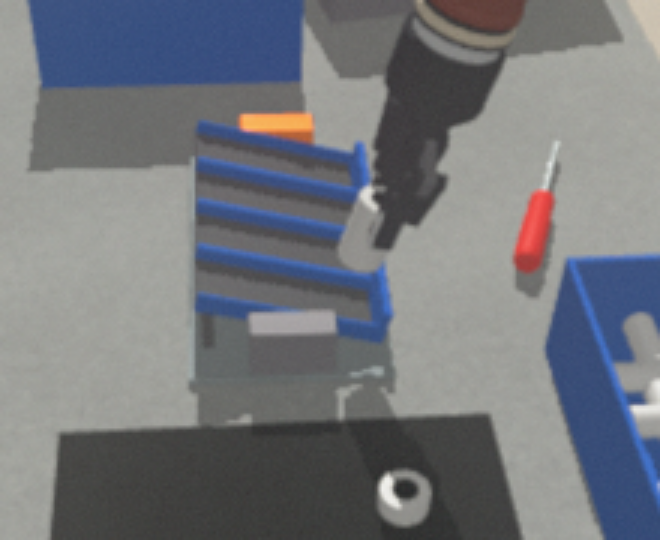

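View pics/w1.png

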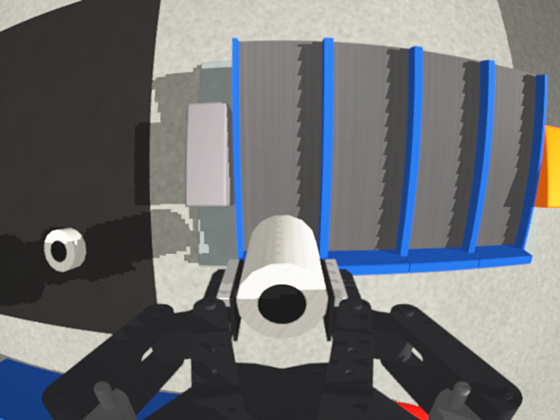

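The sleeve hangs upright between the walls of the lane next to the grey block. In the wrist view it is at (282,260), and the lane spans x≈237–325. I'll lower it.

>>> send_rows(
  increments=[
    [[0,0,0,-0.06,0.08,2,3],[0,0,0,0,0,1.6,3],[0,0,0,0,0,0.9,3],[0,0,0,0,0,0.6,3],[0,0,0,0,0,0,3],[0,0,0,0,0,0,3]],
  ],
)

```text
t: 7.32
eef_pos: [0.6031, 0.112, 0.0504]
eef_rot: [0.01, 0.991, 0.001, -0.13]
contact_force: [0.4, -0.2, -0.9]
opening: 0.437
finger_force: 30.9
```

>>> send_rows(
  increments=[
    [[0,0,0,0,0,0.1,3],[0,0,0,0,0,0.1,3],[0,0,0,0,0,0,3]],
  ],
)

```text
t: 7.7
eef_pos: [0.6019, 0.112, 0.048]
eef_rot: [0.01, 0.991, 0.001, -0.131]
contact_force: [-0.2, -0.2, -1.5]
opening: 0.437
finger_force: 30.9
```

>>> send_rows(
  increments=[
    [[0,0,0,0,0,0.1,3],[0,0,0,0,0,0,3],[0,0,0,0,0,0,3]],
  ],
)

```text
t: 8.07
eef_pos: [0.6021, 0.112, 0.0474]
eef_rot: [0.01, 0.991, 0.001, -0.13]
contact_force: [0.7, -0.2, 1.2]
opening: 0.431
finger_force: 31.0
```

>>> send_rows(
  increments=[
    [[0,0,0,0,0,0.1,3],[0,0,0,0,0,0,3],[0,0,0,0,0,0,3]],
  ],
)

```text
t: 8.45
eef_pos: [0.6025, 0.112, 0.0473]
eef_rot: [0.01, 0.992, 0.001, -0.129]
contact_force: [0.8, 0.2, 5.4]
opening: 0.437
finger_force: 31.3
```

>>> send_rows(
  increments=[
    [[0,0,0,0,0,-0.1,3],[0,0,0,0,0,0,3.9],[0,0,0,0,0,0,4.1],[0,0,0,0,0,0,4.3],[0,0,0,0,0,0,4.5],[0,0,0,0,0,0,4.6],[0,0,0,0,0,0,4.6],[0,0,0,0,0,0,4.6]],
  ],
)

```text
t: 9.45
eef_pos: [0.6017, 0.112, 0.047]
eef_rot: [0.01, 0.991, 0.001, -0.131]
contact_force: [-0.1, 1.3, 0.2]
opening: 0.541
finger_force: 0.0
```

Run:
```python
from h import *
go(lane('59',.045,.029,.003),15)
d=grab('side'); a=d['img'][70:200,230:350]
w=grab('wrist')['img'][180:400,180:400]
A=cv2.resize(a,(390,420));B=cv2.resize(w,(400,420))
cv2.imwrite('pics/s2.png',cv2.cvtColor(np.hstack([A,B]),cv2.COLOR_RGB2BGR))
```

```text
t 9.45 open 0.541 tcp cm [60.17 11.2   4.7 ] F [-0.07  1.26  0.18] ff 0.0
 turn deg [-0.01  0.    0.03] then shift cm [ 0.09 -0.11 -0.28]  axes [[-0.97, 0.02, -0.26], [0.02, 1.0, 0.01], [0.26, 0.0, -0.97]]
```

View pics/s2.png

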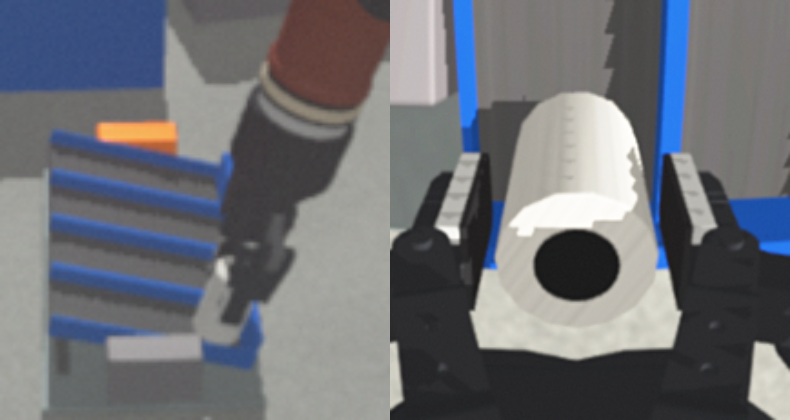

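>>> send_rows(
  increments=[
    [[0,0,0,0,0,-1,4.6],[0,0,0,0,0,-2,4.6],[0,0,0,0,0,-3,4.6],[0,0,0,0,0,-3,4.6],[0,0,0,0,0,-3,6],[0,-5,0,0,0,0,6],[0,-5,0,0,0,0,6],[0,-5,0,0,0,0,6],[0,0,0,1,-4,0,6],[0,0,0,1,-4,0,6]],
  ],
)

```text
t: 10.8
eef_pos: [0.6117, 0.0314, 0.1653]
eef_rot: [0.009, 1.0, -0.0, 0.002]
contact_force: [0.2, 0.4, 0.2]
opening: 0.705
finger_force: 0.0
```

Run:
```python
from h import *
go([*SL['46'],.10])
```

```text
t 10.8 open 0.705 tcp cm [61.17  3.14 16.53] F [0.15 0.37 0.18] ff 0.0
 turn deg [-0.02  0.18  0.13] then shift cm [ 15.8  -28.66   6.53]  axes [[-1.0, 0.02, 0.0], [0.02, 1.0, 0.0], [0.0, 0.0, -1.0]]
```

>>> send_rows(
  increments=[
    [[0,0,0,2.6,-4.7,0,6],[0,0,0,2.6,-4.7,0,6],[0,0,0,2.6,-4.7,0,6],[0,0,0,2.6,-4.7,2,6],[0,0,0,2.6,-4.7,2,6],[0,0,0,2.6,-4.7,2,6],[0,0,0,0,0,0,6],[0,0,0,0,0,0,6]],
  ],
)

```text
t: 11.8
eef_pos: [0.4507, -0.2476, 0.1044]
eef_rot: [0.01, 1.0, -0.0, 0.001]
contact_force: [0.5, -0.5, 0.3]
opening: 0.698
finger_force: 0.0
```

Run:
```python
from h import *
go([*SL['46'],.021])
d=grab('side'); a=d['img'][70:200,230:350]
w=grab('wrist')['img'][100:400,130:430]
A=cv2.resize(a,(390,420));B=cv2.resize(w,(400,400));B=np.vstack([B,np.zeros((20,400,3),np.uint8)])
cv2.imwrite('pics/s3.png',cv2.cvtColor(np.hstack([A,B]),cv2.COLOR_RGB2BGR))
```

```text
t 11.8 open 0.698 tcp cm [ 45.07 -24.76  10.44] F [ 0.49 -0.5   0.32] ff 0.0
 turn deg [-0.04  0.13 -0.02] then shift cm [ 0.26 -0.44  8.34]  axes [[-1.0, 0.02, 0.0], [0.02, 1.0, 0.0], [0.0, 0.0, -1.0]]
```

View pics/s3.png

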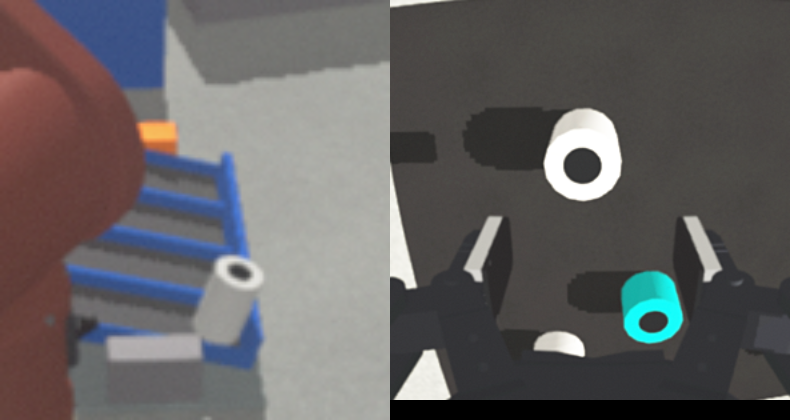

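The left half shows sleeve_59 standing against the stop in the lane by the grey block. In the right half, sleeve_46's bore is at about (583,165), between the pads at x≈495 and x≈690. I'll grasp sleeve_46.

>>> send_rows(
  increments=[
    [[0,0,0,0.26,-0.44,2,6],[0,0,0,0,0,3,6],[0,0,0,0,0,2.5,6],[0,0,0,0,0,0.9,6],[0,0,0,0,0,0,6],[0,0,0,0,0,0,3],[0,0,0,0,0,0,3],[0,0,0,0,0,0,3],[0,0,0,0,0,0,3],[0,0,0,0,0,0,3]],
  ],
)

```text
t: 13.15
eef_pos: [0.4484, -0.2523, 0.0204]
eef_rot: [0.01, 1.0, -0.001, 0.001]
contact_force: [0.0, 1.1, 6.2]
opening: 0.436
finger_force: 30.6
```

>>> send_rows(
  increments=[
    [[0,0,0,0,0,-3,3],[0,0,0,0,0,-4,3],[0,0,0,0,0,-4,3],[0,5,0,0,0,0,3],[0,5,0,0,0,0,3],[0,5,0,0,0,0,3],[0,0,0,0,0,-2,3],[0,0,0,0,0,-1,3],[0,0,0,0,0,0,3],[0,0,0,0,0,0,3]],
  ],
)

```text
t: 14.4
eef_pos: [0.4541, -0.2514, 0.1574]
eef_rot: [0.01, 0.991, 0.002, -0.131]
contact_force: [0.2, -0.1, -1.9]
opening: 0.431
finger_force: 30.4
```

Run:
```python
from h import *
go(lane('46',.045,.080,0),15)
```

```text
t 14.4 open 0.431 tcp cm [ 45.41 -25.14  15.74] F [ 0.15 -0.12 -1.91] ff 30.36550998687744
 turn deg [ 0.02 -0.04  0.02] then shift cm [-16.2   42.37   1.68]  axes [[-0.97, 0.02, -0.26], [0.02, 1.0, 0.01], [0.26, 0.0, -0.97]]
```

>>> send_rows(
  increments=[
    [[0,0,0,-1.8,4.7,-1.5,3],[0,0,0,-1.8,4.7,-1.5,3],[0,0,0,-1.8,4.7,0,3],[0,0,0,-1.8,4.7,0,3],[0,0,0,-1.8,4.7,0,3],[0,0,0,-1.8,4.7,0,3],[0,0,0,-1.8,4.7,0,3],[0,0,0,-1.8,4.7,0,3],[0,0,0,-1.8,4.77,0,3],[0,0,0,0,0,0,3]],
  ],
)

```text
t: 15.65
eef_pos: [0.6267, 0.172, 0.1432]
eef_rot: [0.008, 0.991, 0.001, -0.131]
contact_force: [-0.9, -0.0, -1.0]
opening: 0.431
finger_force: 30.6
```

Run:
```python
from h import *
go(lane('46',.045,.0225,0),15)
B=grab('wrist')['img'][20:400,100:560]
cv2.imwrite('pics/w4.png',cv2.cvtColor(B,cv2.COLOR_RGB2BGR))
```

```text
t 15.65 open 0.431 tcp cm [62.67 17.2  14.32] F [-0.88 -0.02 -1.03] ff 30.587283968925476
 turn deg [-0.03 -0.1   0.27] then shift cm [ 0.01 -0.3  10.31]  axes [[-0.97, 0.02, -0.26], [0.02, 1.0, 0.01], [0.26, 0.0, -0.97]]
```

View pics/w4.png

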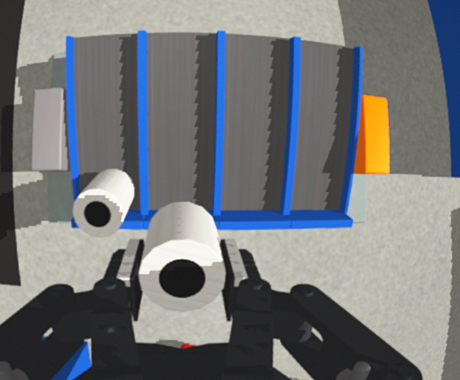

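sleeve_59 sits against its stop at (98,210). The held sleeve_46 at (180,270) is lined up over the second lane from the grey block. I'll lower it.

>>> send_rows(
  increments=[
    [[0,0,0,0,0,2,3],[0,0,0,0,0,3,3],[0,0,0,0,0,3,3],[0,0,0,0,0,1.5,3],[0,0,0,0,0,0.5,3],[0,0,0,0,0,0,3],[0,0,0,0,0,0,3]],
  ],
)

```text
t: 16.58
eef_pos: [0.6028, 0.1694, 0.0498]
eef_rot: [0.01, 0.992, 0.001, -0.129]
contact_force: [-0.1, -0.5, -0.3]
opening: 0.434
finger_force: 30.6
```

Run:
```python
from h import *
go(lane('46',.045,.020,0),15)
```

```text
t 16.57 open 0.434 tcp cm [60.28 16.94  4.98] F [-0.06 -0.47 -0.26] ff 30.587448477745056
 turn deg [0.02 0.17 0.03] then shift cm [0.13 0.   0.92]  axes [[-0.97, 0.02, -0.26], [0.02, 1.0, 0.01], [0.26, 0.0, -0.97]]
```

>>> send_rows(
  increments=[
    [[0,0,0,0,0,0.2,3],[0,0,0,0,0,0.2,3],[0,0,0,0,0,0.2,3],[0,0,0,0,0,0,3]],
  ],
)

```text
t: 17.08
eef_pos: [0.5995, 0.1693, 0.0422]
eef_rot: [0.01, 0.991, 0.001, -0.131]
contact_force: [0.2, 1.1, -0.8]
opening: 0.434
finger_force: 30.6
```

>>> send_rows(
  increments=[
    [[0,0,0,0,0,0.1,3],[0,0,0,0,0,0,3],[0,0,0,0,0,0,3]],
  ],
)

```text
t: 17.45
eef_pos: [0.5996, 0.1693, 0.0416]
eef_rot: [0.01, 0.991, 0.001, -0.13]
contact_force: [0.8, 1.1, -0.4]
opening: 0.436
finger_force: 30.7
```

>>> send_rows(
  increments=[
    [[0,0,0,0,0,0.1,3],[0,0,0,0,0,0,3],[0,0,0,0,0,0,3]],
  ],
)

```text
t: 17.82
eef_pos: [0.6, 0.1694, 0.0414]
eef_rot: [0.01, 0.991, 0.001, -0.13]
contact_force: [0.1, 0.7, 3.9]
opening: 0.434
finger_force: 30.9
```

Contact. I'll ease off, open, and retreat.

>>> send_rows(
  increments=[
    [[0,0,0,0,0,-0.1,3],[0,0,0,0,0,0,3.9],[0,0,0,0,0,0,4.1],[0,0,0,0,0,0,4.3],[0,0,0,0,0,0,4.5],[0,0,0,0,0,0,4.5],[0,0,0,0,0,0,4.5],[0,0,0,0,0,-1,4.5],[0,0,0,0,0,-2,4.5],[0,0,0,0,0,-3,4.5]],
  ],
)

```text
t: 19.08
eef_pos: [0.6152, 0.169, 0.1007]
eef_rot: [0.01, 0.991, 0.001, -0.131]
contact_force: [-1.1, -0.4, -1.0]
opening: 0.527
finger_force: 0.0
```

>>> send_rows(
  increments=[
    [[0,0,0,0,0,-4,4.5],[0,0,0,0,0,-4,4.5],[0,-5,0,0,0,0,6],[0,-5,0,0,0,0,6],[0,-5,0,0,0,0,6],[0,0,0,0,-5,0,6],[0,0,0,0,-5,0,6],[0,0,0,0,0,0,6],[0,0,0,0,0,0,6]],
  ],
)

```text
t: 20.2
eef_pos: [0.6346, 0.0687, 0.1784]
eef_rot: [0.01, 1.0, 0.0, 0.001]
contact_force: [0.6, -0.5, -0.6]
opening: 0.706
finger_force: 0.0
```

Run:
```python
from h import *
go([*SL['33'],.10])
```

```text
t 20.2 open 0.706 tcp cm [63.46  6.87 17.84] F [ 0.64 -0.54 -0.58] ff 0.0
 turn deg [ 0.04  0.12 -0.02] then shift cm [  1.27 -34.5    7.84]  axes [[-1.0, 0.02, 0.0], [0.02, 1.0, 0.0], [0.0, 0.0, -1.0]]
```

>>> send_rows(
  increments=[
    [[0,0,0,0.2,-5,0,6],[0,0,0,0.2,-5,0,6],[0,0,0,0.2,-5,0,6],[0,0,0,0.2,-5,1,6],[0,0,0,0.2,-5,2,6],[0,0,0,0.2,-5,2,6],[0,0,0,0.1,-4.5,2.8,6],[0,0,0,0,0,0,6],[0,0,0,0,0,0,6]],
  ],
)

```text
t: 21.32
eef_pos: [0.6149, -0.2748, 0.0991]
eef_rot: [0.009, 1.0, 0.0, 0.0]
contact_force: [0.5, 0.1, -0.2]
opening: 0.698
finger_force: 0.0
```

Run:
```python
from h import *
go([*SL['33'],.014])
d=grab('side'); a=d['img'][70:200,230:350]
w=grab('wrist')['img'][100:400,130:430]
A=cv2.resize(a,(390,420));B=cv2.resize(w,(400,400));B=np.vstack([B,np.zeros((20,400,3),np.uint8)])
cv2.imwrite('pics/s5.png',cv2.cvtColor(np.hstack([A,B]),cv2.COLOR_RGB2BGR))
```

```text
t 21.32 open 0.698 tcp cm [ 61.49 -27.48   9.91] F [ 0.54  0.06 -0.19] ff 0.0
 turn deg [0.04 0.02 0.08] then shift cm [-0.01 -0.12  8.51]  axes [[-1.0, 0.02, 0.0], [0.02, 1.0, 0.0], [0.0, 0.0, -1.0]]
```

View pics/s5.png

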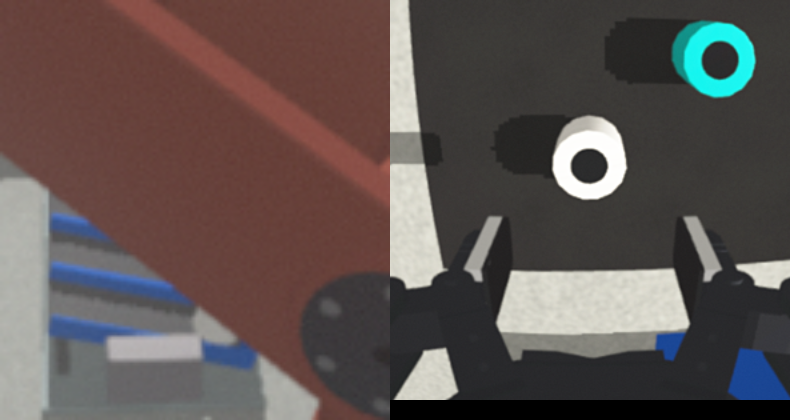

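The wrist half shows sleeve_33 at (590,165), centred between the pads, with the turquoise one clear at (720,60). The arm blocks the side view. I'll grasp sleeve_33.

>>> send_rows(
  increments=[
    [[0,0,0,0,-0.1,2,6],[0,0,0,0,0,3,6],[0,0,0,0,0,2.5,6],[0,0,0,0,0,1,6],[0,0,0,0,0,0,6],[0,0,0,0,0,0,3],[0,0,0,0,0,0,3],[0,0,0,0,0,0,3],[0,0,0,0,0,0,3],[0,0,0,0,0,0,3]],
  ],
)

```text
t: 22.68
eef_pos: [0.6154, -0.2777, 0.0155]
eef_rot: [0.01, 1.0, -0.001, 0.001]
contact_force: [-0.9, -0.0, 5.4]
opening: 0.431
finger_force: 30.5
```

>>> send_rows(
  increments=[
    [[0,0,0,0,0,-3,3],[0,0,0,0,0,-4,3],[0,0,0,0,0,-4,3],[0,5,0,0,0,0,3],[0,5,0,0,0,0,3],[0,5,0,0,0,0,3],[0,0,0,0,0,-2,3],[0,0,0,0,0,-1,3],[0,0,0,0,0,0,3],[0,0,0,0,0,0,3]],
  ],
)

```text
t: 23.92
eef_pos: [0.6215, -0.2773, 0.1533]
eef_rot: [0.01, 0.991, 0.001, -0.13]
contact_force: [0.0, -0.1, -0.5]
opening: 0.431
finger_force: 30.2
```

Run:
```python
from h import *
go(lane('33',.045,.110,0),15)
```

```text
t 23.93 open 0.431 tcp cm [ 62.15 -27.73  15.33] F [ 0.04 -0.12 -0.48] ff 30.21656334400177
 turn deg [-0.01  0.04  0.01] then shift cm [ 0.24 50.82  2.66]  axes [[-0.97, 0.02, -0.26], [0.02, 1.0, 0.01], [0.26, 0.0, -0.97]]
```

>>> send_rows(
  increments=[
    [[0,0,0,0,5,0,3],[0,0,0,0,6,0,3],[0,0,0,0,6,0,3],[0,0,0,0,6,0,3],[0,0,0,0,6,0,3],[0,0,0,0,6,0,3],[0,0,0,0,6,0,3],[0,0,0,0,6,0,3],[0,0,0,0.2,3.8,0,3],[0,0,0,0,0,0,3]],
  ],
)

```text
t: 25.18
eef_pos: [0.6285, 0.2338, 0.1528]
eef_rot: [0.007, 0.991, 0.001, -0.131]
contact_force: [1.7, -0.7, -1.7]
opening: 0.435
finger_force: 30.4
```

>>> send_rows(
  increments=[
    [[0,0,0,0,0,0,3],[0,0,0,0,0,2.6,3],[0,0,0,0,0,0,3],[0,0,0,0,0,0,3]],
  ],
)

```text
t: 25.68
eef_pos: [0.6234, 0.2297, 0.1285]
eef_rot: [0.01, 0.991, 0.001, -0.131]
contact_force: [-0.9, 0.2, -0.5]
opening: 0.429
finger_force: 30.4
```

Run:
```python
from h import *
go(lane('33',.045,.017,0),15)
B=grab('wrist')['img'][20:400,60:500]
cv2.imwrite('pics/w6.png',cv2.cvtColor(B,cv2.COLOR_RGB2BGR))
```

```text
t 25.68 open 0.429 tcp cm [62.34 22.97 12.85] F [-0.89  0.2  -0.49] ff 30.373932123184204
 turn deg [ 0.01 -0.   -0.06] then shift cm [0.09 0.13 9.35]  axes [[-0.97, 0.02, -0.26], [0.02, 1.0, 0.01], [0.26, 0.0, -0.97]]
```

View pics/w6.png

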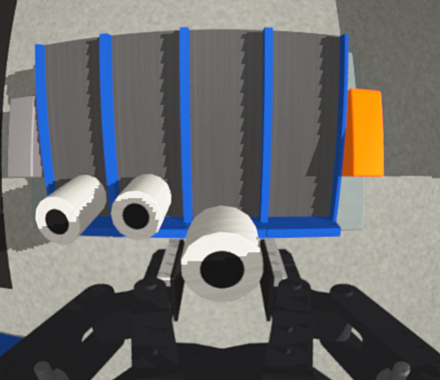

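Sleeves 59 (65,210) and 46 (140,207) are seated. sleeve_33 (222,250) is over the third lane.

>>> send_rows(
  increments=[
    [[0,0,0,0.09,0.13,2,3],[0,0,0,0,0,3,3],[0,0,0,0,0,2.5,3],[0,0,0,0,0,1.2,3],[0,0,0,0,0,0.4,3],[0,0,0,0,0,0.1,3],[0,0,0,0,0,0,3],[0,0,0,0,0,0,3]],
  ],
)

```text
t: 26.72
eef_pos: [0.5993, 0.2328, 0.0405]
eef_rot: [0.01, 0.992, 0.001, -0.13]
contact_force: [0.3, -0.6, -0.5]
opening: 0.429
finger_force: 30.4
```

>>> send_rows(
  increments=[
    [[0,0,0,0,0,0.1,3],[0,0,0,0,0,0,3],[0,0,0,0,0,0,3]],
  ],
)

```text
t: 27.1
eef_pos: [0.5981, 0.2327, 0.0386]
eef_rot: [0.01, 0.991, 0.001, -0.131]
contact_force: [-0.3, -0.5, -1.2]
opening: 0.43
finger_force: 30.4
```

Run:
```python
from h import *
go(lane('33',.045,.015,0),15)
```

```text
t 27.1 open 0.43 tcp cm [59.81 23.27  3.86] F [-0.28 -0.54 -1.18] ff 30.373646020889282
 turn deg [-0.01 -0.    0.03] then shift cm [-0.03 -0.12  0.21]  axes [[-0.97, 0.02, -0.26], [0.02, 1.0, 0.01], [0.26, 0.0, -0.97]]
```

>>> send_rows(
  increments=[
    [[0,0,0,0,0,0.15,3],[0,0,0,0,0,0,3],[0,0,0,0,0,0,3]],
  ],
)

```text
t: 27.48
eef_pos: [0.5979, 0.2327, 0.0372]
eef_rot: [0.01, 0.991, 0.001, -0.13]
contact_force: [1.1, 1.1, -1.3]
opening: 0.432
finger_force: 30.4
```

>>> send_rows(
  increments=[
    [[0,0,0,0,0,0.1,3],[0,0,0,0,0,0,3],[0,0,0,0,0,0,3]],
  ],
)

```text
t: 27.85
eef_pos: [0.5982, 0.2328, 0.037]
eef_rot: [0.01, 0.991, 0.001, -0.13]
contact_force: [0.3, 0.8, 4.4]
opening: 0.43
finger_force: 30.7
```

>>> send_rows(
  increments=[
    [[0,0,0,0,0,-0.1,3],[0,0,0,0,0,0,3.9],[0,0,0,0,0,0,4.1],[0,0,0,0,0,0,4.3],[0,0,0,0,0,0,4.5],[0,0,0,0,0,0,4.5],[0,0,0,0,0,0,4.5],[0,0,0,0,0,-1,4.5],[0,0,0,0,0,-2,4.5],[0,0,0,0,0,-3,4.5]],
  ],
)

```text
t: 29.1
eef_pos: [0.6134, 0.2323, 0.0963]
eef_rot: [0.01, 0.991, 0.001, -0.131]
contact_force: [-0.1, 0.6, 0.3]
opening: 0.525
finger_force: 0.0
```

>>> send_rows(
  increments=[
    [[0,0,0,0,0,-4,4.5],[0,0,0,0,0,-4,4.5],[0,-5,0,0,0,0,6],[0,-5,0,0,0,0,6],[0,-5,0,0,0,0,6],[0,0,0,0,-5,0,6],[0,0,0,0,-5,0,6],[0,0,0,0,0,0,6],[0,0,0,0,0,0,6]],
  ],
)

```text
t: 30.22
eef_pos: [0.6329, 0.1321, 0.174]
eef_rot: [0.01, 1.0, 0.0, 0.001]
contact_force: [0.6, 0.5, 0.4]
opening: 0.703
finger_force: 0.0
```

Run:
```python
from h import *
go([*SL['20'],.08])
```

```text
t 30.23 open 0.703 tcp cm [63.29 13.21 17.4 ] F [0.61 0.47 0.39] ff 0.0
 turn deg [ 0.05  0.12 -0.02] then shift cm [  0.91 -22.09   9.4 ]  axes [[-1.0, 0.02, 0.0], [0.02, 1.0, 0.0], [0.0, 0.0, -1.0]]
```

>>> send_rows(
  increments=[
    [[0,0,0,0.2,-5,0,6],[0,0,0,0.2,-5,0,6],[0,0,0,0.2,-5,0,6],[0,0,0,0.2,-5,2,6],[0,0,0,0.1,-2.1,3,6],[0,0,0,0,0,3,6],[0,0,0,0,0,1.4,6],[0,0,0,0,0,0,6],[0,0,0,0,0,0,6]],
  ],
)

```text
t: 31.35
eef_pos: [0.6202, -0.0883, 0.0799]
eef_rot: [0.009, 1.0, -0.0, 0.001]
contact_force: [-0.1, -0.1, -0.1]
opening: 0.699
finger_force: 0.0
```

Run:
```python
from h import *
go([*SL['20'],.010])
w=grab('wrist')['img'][100:400,130:430]
cv2.imwrite('pics/w7.png',cv2.cvtColor(w,cv2.COLOR_RGB2BGR))
```

```text
t 31.35 open 0.699 tcp cm [62.02 -8.83  7.99] F [-0.11 -0.13 -0.1 ] ff 0.0
 turn deg [-0.03  0.14  0.11] then shift cm [ 0.08 -0.04  6.99]  axes [[-1.0, 0.02, 0.0], [0.02, 1.0, 0.0], [0.0, 0.0, -1.0]]
```

View pics/w7.png

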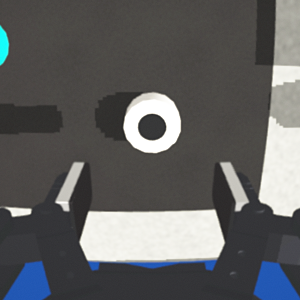

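The wrist view shows sleeve_20 at (152,125), centred between the pads. I'll grip it high, so the fingertips stay above the lane walls when it is placed.

>>> send_rows(
  increments=[
    [[0,0,0,0.08,-0.04,2,6],[0,0,0,0,0,2.5,6],[0,0,0,0,0,1.7,6],[0,0,0,0,0,0.65,6],[0,0,0,0,0,0,6],[0,0,0,0,0,0,3],[0,0,0,0,0,0,3],[0,0,0,0,0,0,3],[0,0,0,0,0,0,3],[0,0,0,0,0,0,3]],
  ],
)

```text
t: 32.65
eef_pos: [0.6192, -0.0895, 0.0112]
eef_rot: [0.01, 1.0, -0.0, 0.001]
contact_force: [0.2, -0.8, 5.6]
opening: 0.426
finger_force: 30.5
```

>>> send_rows(
  increments=[
    [[0,0,0,0,0,-1,3],[0,0,0,0,0,-2,3],[0,0,0,0,0,-3,3],[0,0,0,0,0,-3,3],[0,0,0,0,0,-3,3],[0,5,0,0,0,0,3],[0,5,0,0,0,0,3],[0,5,0,0,0,-2,3],[0,0,0,0,0,0,3],[0,0,0,0,0,0,3]],
  ],
)

```text
t: 33.9
eef_pos: [0.621, -0.0891, 0.1495]
eef_rot: [0.01, 0.991, 0.001, -0.13]
contact_force: [-0.9, 1.6, 0.7]
opening: 0.421
finger_force: 30.1
```

Run:
```python
from h import *
go(lane('20',.046,.110,-.003),15)
w=grab('wrist')['img'][100:400,130:430]
cv2.imwrite('pics/w8.png',cv2.cvtColor(w,cv2.COLOR_RGB2BGR))
```

```text
t 33.9 open 0.421 tcp cm [62.1  -8.91 14.95] F [-0.87  1.6   0.66] ff 30.07900893688202
 turn deg [-0.    0.04  0.03] then shift cm [-0.05 37.91  2.22]  axes [[-0.97, 0.02, -0.26], [0.02, 1.0, 0.01], [0.26, 0.0, -0.97]]
```

View pics/w8.png

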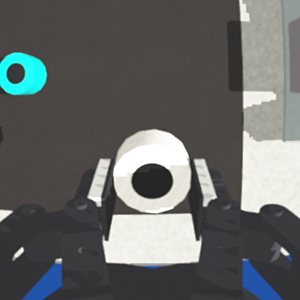

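sleeve_20 is held square between the pads at (152,180).

>>> send_rows(
  increments=[
    [[0,0,0,0,4,0,3],[0,0,0,0,5,0,3],[0,0,0,0,5,0,3],[0,0,0,0,5,0,3],[0,0,0,0,5,0,3],[0,0,0,0,5,0,3],[0,0,0,0,5,0,3],[0,0,0,0,3.9,0,3],[0,0,0,0,0,0,3],[0,0,0,0,0,0,3]],
  ],
)

```text
t: 35.2
eef_pos: [0.628, 0.2889, 0.149]
eef_rot: [0.01, 0.991, 0.001, -0.131]
contact_force: [-0.6, -0.5, -1.2]
opening: 0.426
finger_force: 30.2
```

>>> send_rows(
  increments=[
    [[0,0,0,0,0,2,3],[0,0,0,0,0,3,3],[0,0,0,0,0,2,3],[0,0,0,0,0,0,3],[0,0,0,0,0,0,3]],
  ],
)

```text
t: 35.83
eef_pos: [0.6114, 0.2899, 0.0825]
eef_rot: [0.01, 0.991, 0.001, -0.13]
contact_force: [0.3, -0.8, -0.5]
opening: 0.422
finger_force: 30.2
```

Run:
```python
from h import *
go(lane('20',.046,.012,-.003),15)
B=grab('wrist')['img'][20:400,0:440]
cv2.imwrite('pics/w9.png',cv2.cvtColor(B,cv2.COLOR_RGB2BGR))
```

```text
t 35.83 open 0.422 tcp cm [61.14 28.99  8.25] F [ 0.31 -0.81 -0.46] ff 30.16038179397583
 turn deg [0.02 0.06 0.01] then shift cm [0.01 0.04 5.11]  axes [[-0.97, 0.02, -0.26], [0.02, 1.0, 0.01], [0.26, 0.0, -0.97]]
```

View pics/w9.png

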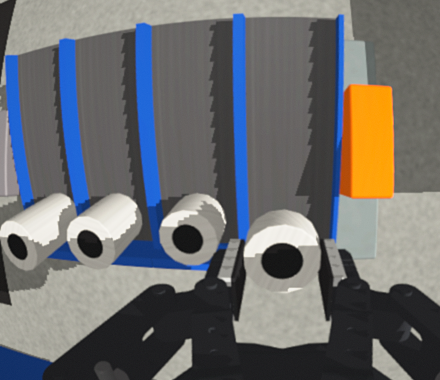

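The three others are seated at (40,230), (105,230) and (190,230). sleeve_20 (282,250) is inside the last lane, clear of the orange block.

>>> send_rows(
  increments=[
    [[0,0,0,0,0,2,3],[0,0,0,0,0,1.6,3],[0,0,0,0,0,0.9,3],[0,0,0,0,0,0.3,3],[0,0,0,0,0,0.1,3],[0,0,0,0,0,0,3],[0,0,0,0,0,0,3]],
  ],
)

```text
t: 36.75
eef_pos: [0.5986, 0.2904, 0.0353]
eef_rot: [0.01, 0.991, 0.001, -0.13]
contact_force: [0.1, 0.2, 0.3]
opening: 0.426
finger_force: 30.2
```

>>> send_rows(
  increments=[
    [[0,0,0,0,0,0.15,3],[0,0,0,0,0,0,3],[0,0,0,0,0,0,3]],
  ],
)

```text
t: 37.12
eef_pos: [0.5976, 0.2903, 0.0331]
eef_rot: [0.01, 0.991, 0.001, -0.131]
contact_force: [-0.3, 0.3, -0.6]
opening: 0.422
finger_force: 30.2
```

Run:
```python
from h import *
go(lane('20',.046,.0112,-.003),15)
```

```text
t 37.12 open 0.422 tcp cm [59.76 29.03  3.31] F [-0.31  0.3  -0.6 ] ff 30.159977674484253
 turn deg [-0.01 -0.    0.03] then shift cm [-0.04  0.03  0.06]  axes [[-0.97, 0.02, -0.26], [0.02, 1.0, 0.01], [0.26, 0.0, -0.97]]
```

>>> send_rows(
  increments=[
    [[0,0,0,0,0,0.1,3],[0,0,0,0,0,0,3],[0,0,0,0,0,0,3]],
  ],
)

```text
t: 37.5
eef_pos: [0.598, 0.2905, 0.033]
eef_rot: [0.01, 0.991, 0.001, -0.13]
contact_force: [0.6, 0.2, 3.7]
opening: 0.424
finger_force: 30.5
```

>>> send_rows(
  increments=[
    [[0,0,0,0,0,0.05,3],[0,0,0,0,0,0,3],[0,0,0,0,0,0,3]],
  ],
)

```text
t: 37.88
eef_pos: [0.5981, 0.2905, 0.0329]
eef_rot: [0.01, 0.992, 0.002, -0.13]
contact_force: [0.9, -0.7, 5.7]
opening: 0.425
finger_force: 30.6
```

>>> send_rows(
  increments=[
    [[0,0,0,0,0,-0.1,3],[0,0,0,0,0,0,3.8],[0,0,0,0,0,0,3.9],[0,0,0,0,0,0,4.1],[0,0,0,0,0,0,4.3],[0,0,0,0,0,0,4.3],[0,0,0,0,0,0,4.3],[0,0,0,0,0,-1,4.3],[0,0,0,0,0,-2,4.3],[0,0,0,0,0,-3,4.3]],
  ],
)

```text
t: 39.12
eef_pos: [0.613, 0.2899, 0.0916]
eef_rot: [0.01, 0.991, 0.001, -0.131]
contact_force: [0.1, 0.2, 0.3]
opening: 0.504
finger_force: 0.0
```

>>> send_rows(
  increments=[
    [[0,0,0,0,0,-4,4.3],[0,0,0,0,0,-4,4.3],[0,0,0,0,0,-4,4.3],[0,-5,0,0,0,0,6],[0,-5,0,0,0,0,6],[0,-5,0,0,0,0,6],[0,0,0,4,5,0,6],[0,0,0,4,5,0,6],[0,0,0,4,5,0,6],[0,0,0,4,4,0,6]],
  ],
)

```text
t: 40.38
eef_pos: [0.4899, 0.4809, 0.209]
eef_rot: [0.01, 1.0, 0.001, 0.001]
contact_force: [0.7, 0.3, 0.4]
opening: 0.704
finger_force: 0.0
```

Run:
```python
from h import *
go([.5,.3,.2])
np.set_printoptions(precision=4,suppress=True)
d=grab('top');P=pts(d);s=grab('side')
A=cv2.resize(d['img'][150:245,100:255],(480,294),interpolation=cv2.INTER_CUBIC)
B=cv2.resize(s['img'][90:210,220:340],(294,294),interpolation=cv2.INTER_CUBIC)
cv2.imwrite('pics/f.png',cv2.cvtColor(np.hstack([A,B]),cv2.COLOR_RGB2BGR))
for cam in ('top','side'):
    for o in spotter.search_frame('sleeve_20',cam): print(cam,o)
print([o for o in spotter.search_frame('bottle','top')])
print({n:lane(n,.051,0) for n in LY})
```

```text
t 40.38 open 0.704 tcp cm [48.99 48.09 20.9 ] F [0.69 0.27 0.38] ff 0.0
 turn deg [0.13 0.13 0.04] then shift cm [ -1.37 -18.07   0.9 ]  axes [[-1.0, 0.02, 0.0], [0.02, 1.0, 0.0], [0.0, 0.0, -1.0]]
top {'xyz': [0.6034, 0.1112, 0.0763], 'p': 0.92}
top {'xyz': [0.6058, 0.1671, 0.0624], 'p': 0.82}
top {'xyz': [0.6003, 0.2303, 0.0485], 'p': 0.62}
top {'xyz': [0.5596, -0.2066, 0.0331], 'p': 0.49}
side {'xyz': [0.5567, -0.2173, 0.035], 'p': 0.76}
side {'xyz': [0.6054, 0.1033, 0.0649], 'p': 0.66}
side {'xyz': [0.6013, 0.1596, 0.0631], 'p': 0.56}
[{'xyz': [0.5533, -0.4131, 0.1338], 'p': 0.73}]
{'20': array([0.6   , 0.2935, 0.0203]), '33': array([0.6   , 0.2315, 0.0203]), '46': array([0.6   , 0.1695, 0.0203]), '59': array([0.6   , 0.108 , 0.0203])}
```

View pics/f.png

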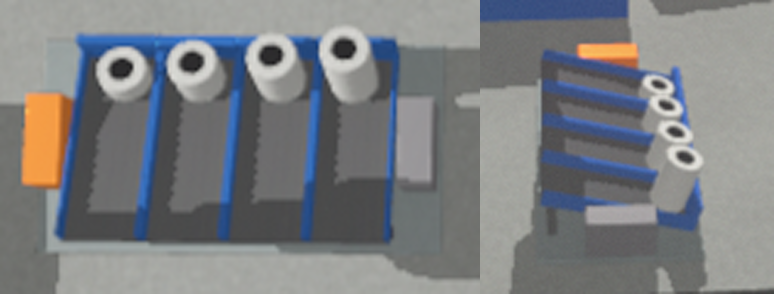

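All four stand in order beside the stop: (123,72), (195,70), (273,65) and (347,60). I'll check numerically that each is seated before handing in.

Run:
```python
from h import *
np.set_printoptions(precision=4,suppress=True)
n=np.array([.2588,-.005,.9659])
for cam in('top','side'):
    d=grab(cam);P=pts(d);x=d['img'].astype(int)
    for k in LY:
        h=int(k)/1000; e=lane(k,.051,0)+n*h
        Q=P-e
        m=(np.linalg.norm(Q,axis=-1)<.03)&(abs(Q@n)<.005)&(x[...,0]>x[...,2]-25)
        q=Q[m]; u=q@np.array([.9659,-.02,-.2588]); v=q[:,1]
        (a,b),rad=cv2.minEnclosingCircle(np.c_[u,v].astype(np.float32))
        print(cam,k,'downhill err',round(a,4),'across',round(b,4),'r',round(rad,4),'normal',round(np.median(q@n),4),len(q))
```

```text
top 20 downhill err 0.0047 across -0.0028 r 0.0196 normal 0.0004 186
top 33 downhill err 0.0029 across 0.0009 r 0.0193 normal 0.0003 183
top 46 downhill err 0.0013 across -0.0002 r 0.0192 normal 0.0 187
top 59 downhill err 0.0007 across 0.0044 r 0.0193 normal -0.0001 193
side 20 downhill err 0.0032 across -0.0053 r 0.0197 normal 0.0005 86
side 33 downhill err 0.0009 across -0.0015 r 0.0207 normal 0.0001 95
side 46 downhill err 0.0003 across -0.0016 r 0.0193 normal -0.0003 110
side 59 downhill err -0.001 across 0.003 r 0.0192 normal -0.0007 128
```

```bash
python3 -c "
from h import *
print(ticket.hand_in())"
```

```text
the job is handed in; nothing more can be done
None
```

All four sleeves stand against the stops, ordered from the shortest next to the orange block to the tallest farthest from it. The final camera check agreed, the bottle was not moved, and the job was handed in at about 40 s of the 96 s allowed.

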